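# Find the socket that fits the chuck insert and start it loose

### The job

The threaded insert of the chuck on the square plywood holding board is to be backed out, but nobody noted which size its hex is: try the sockets from the tray on it until you have the one that fits (one too small will not go on, one too big slips round), push that one fully home, then turn the insert about an eighth of a turn anticlockwise (seen from above) with it. Stand a socket that does not fit back upright in the tray, and leave the spare chucks on the peg board and the other things on the bench alone. Finish holding on: at the end the gripper still holds the fitting socket, fully seated on the hex.

Things in the scene. Friction and masses are not known exactly. Their poses are not given: they have to be found in the camera images.
- hold_board: square plywood board 140x140x18, screwed to the bench; the chuck to work on is clamped by its jaws on the bar at its centre (the two spare chucks stand on the peg board at the back). Origin: centre of its underside, on the chuck's axis
- socket_tray: shallow wooden tray fixed to the bench, 92 (x) by 258 (y) by 16 high, walls 6, floor 6 thick, two partitions make three equal cells in a row along y (cell centres at y = -84, 0, +84), one socket standing in each, in any order. Origin: centre of its underside
- socket_30: plain steel socket for a 30 mm hex, 64 high, about 200 g, stands with the hex mouth down. Mouth end 44 across up to z=29, then tapering to a round drive end 38 across from z=34 to 64 (grip it there; the square drive hole on top is open). Hex bore 30+2 across flats, 26 deep, 2 mm lead-in at the mouth. Origin: centre of the mouth's rim, z up; a flat of the bore faces +x (then every 60 degrees)
- socket_36: plain steel socket for a 36 mm hex, 64 high, about 260 g, stands with the hex mouth down. Mouth end 51 across up to z=29, then tapering to a round drive end 40 across from z=34 to 64 (grip it there; the square drive hole on top is open). Hex bore 36+2 across flats, 26 deep, 2 mm lead-in at the mouth. Origin: centre of the mouth's rim, z up; a flat of the bore faces +x (then every 60 degrees)
- socket_41: plain steel socket for a 41 mm hex, 64 high, about 320 g, stands with the hex mouth down. Mouth end 57 across up to z=29, then tapering to a round drive end 43 across from z=34 to 64 (grip it there; the square drive hole on top is open). Hex bore 41+2 across flats, 26 deep, 2 mm lead-in at the mouth. Origin: centre of the mouth's rim, z up; a flat of the bore faces +x (then every 60 degrees)
- hex_a (a point): insert of chuck a (104 to 124 across, standing on its jaws, fixed): centre of its hex's foot on the insert's round flange (60 across), 114 above the bench; z up, turns with the insert, a flat faces +x and every 60 degrees. The hex stands 18 high, top chamfered; 30, 36 or 41 across flats, not recorded which. A socket is home when its rim sits on the flange
- hex_b (a point): insert of chuck b (104 to 124 across, standing on its jaws, fixed): centre of its hex's foot on the insert's round flange (60 across), 114 above the bench; z up, turns with the insert, a flat faces +x and every 60 degrees. The hex stands 18 high, top chamfered; 30, 36 or 41 across flats, not recorded which. A socket is home when its rim sits on the flange
- hex_c (a point): insert of chuck c (104 to 124 across, standing on its jaws, fixed): centre of its hex's foot on the insert's round flange (60 across), 114 above the bench; z up, turns with the insert, a flat faces +x and every 60 degrees. The hex stands 18 high, top chamfered; 30, 36 or 41 across flats, not recorded which. A socket is home when its rim sits on the flange
- insert_a (a joint): turn of that insert in its chuck, rad: starts screwed home at 0 against a hard stop, grows anticlockwise seen from above; stiff with friction of about 0.25 N m and stays where it is left
- insert_b (a joint): turn of that insert in its chuck, rad: starts screwed home at 0 against a hard stop, grows anticlockwise seen from above; stiff with friction of about 0.25 N m and stays where it is left
- insert_c (a joint): turn of that insert in its chuck, rad: starts screwed home at 0 against a hard stop, grows anticlockwise seen from above; stiff with friction of about 0.25 N m and stays where it is left
- chuck_key: T-handled steel chuck key, 75x90x13; bystander, leave it where it lies. Origin: centre of its underside
- calipers: steel outside calipers lying flat, 156x88x10; bystander, leave it where it lies. Origin: centre of its underside
- masking_tape: roll of pale masking tape lying flat, 68 across, 24 high; bystander, leave it where it lies. Origin: centre of its underside
- pencil: red pencil, 166 long; bystander, leave it where it lies. Origin: centre of its underside
Things that resemble listed ones, but are neither listed nor needed, are in the scene too. Leave any red look-alike of the socket_36 alone.

How it is judged:
By the outcome, as a careful person would: the job done as asked, in the order asked, and still so for the second after the job is handed in, while the arm keeps its last pose, push and grip.
It also fails if it takes over 67 s, if anything falls off the work surface, if the arm or the gripper's body presses on something with over 40 N, if the wrist force passes 120 N, or if a joint passes its speed limit or range.

### The arm

A 7-joint arm with a two-finger parallel gripper is mounted at the origin on a cart in front of the work surface, level with it; the furniture and walls round the work are solid. World frame = base frame: x ahead of the robot, y to its left, z up, the work surface at z = 0. Lengths are in m, angles in rad, forces in N, time in s.
With the tool pointing down it reaches from about 0.4 to 0.85 m from the base axis. Payload 10.4 kg.
Tool frame: the origin (TCP) lies between the finger pads; the fingertips stand 14 mm ahead of it and the grasp point (between the pads) lies 5 mm behind it (r.finger_overhang is the z of the fingertips in the tool frame, in m); z points along the fingers, y is the line along which they close (so a half turn about z gives the same grasp; the last joint's range is limited). The gripper opens to 87 mm and grips with 3 to 60 N. Pads are 19 mm wide; open, the fingers measure 117 mm over their backs; the gripper's body (75 mm by 190 mm) begins 51 mm behind the grasp point.
Start: joints at [-1.278, 0.332, -0.065, 1.46, 0.022, 1.35, -0.088], TCP at [0.194, 0.594, 0.237] pointing down, gripper open.
Joint ranges: [-2.6, 2.6], [-0.5, 2.12], [-1.47, 1.34], [0.16, 2.42], [-1.27, 4.41], [0.06, 2.06], [-2.6, 2.6]. Speed limits (rad/s): [2.22, 2.22, 2.79, 2.79, 3.14, 3.14, 3.14].

### API

Orientations are given as a unit quaternion [x, y, z, w].
In Python, from bench import r, optics gives the robot as it stands.
- The arm moves only by the shell command python3 -m pendant 'ROWS' [FORCE]. ROWS is JSON, a list of rows, each a list of 7 numbers: the closure, from -1 (fully open) to 1 (shut), then the shift along the tool's x, y, z scaled (see below), then the turn, a rotation vector about the tool's x, y, z scaled (see below). In form: [[grip, x, y, z, rx, ry, rz], ...]. A call has 1 to 8 rows; each row is the pose to reach, as a shift and turn from the pose commanded when the call began, along the tool's axes at that moment; what a row does not reach only later rows make up. The controller multiplies each number of a shift by 0.3 m and each number of a turn by 120 degrees. A row lasts 1/8 s, in which the tool goes at most 62.5 mm and 10.7 degrees, less where a joint would pass 70% of its speed; a pose out of reach is approached as far as the arm can. A call with a number of a shift or a turn outside -1 to 1 is refused whole. A call with a gripper value outside its range is refused whole. The fingers move at their own pace and stop on an object; FORCE is the grip in N (left out, the last holds). Time passes only in rows, so rows that repeat a pose let the fingers close. It gives the time, the measured TCP pose, the force, the opening and the grip force at its end, in the units of the state.
- r.read_state(): the state, without advancing time (a new reading comes with each control period).
- optics.camera(name): name is "side" or "top"; returns a dict with "pixels" (384x512x3 uint8, red, green, blue), "vfov" (degrees; the focal length in pixels is half the picture's height over the tangent of half this angle, whatever the lens; pixels are square), "cx", "cy" (the principal point, pixels), "rvec" (rotation vector, rad) and "tvec" (3), from world to camera coordinates, as OpenCV has them. Camera axes: x right, y down, z forward; pixel columns grow to the right and rows downward; lengths in m; the calibration is good to about 2 mm. A picture is of the moment at which its call begins. There is no depth.
- r.close_job(): hands the job in; it is judged then, once.
The state is a dict: "time": time; "joint_positions": joint angles; "joint_vel": joint speeds; "joint_torque": joint torques, N m; "ee_pos": TCP position; "eef_rot": TCP orientation; "ft_force": force on the tool from outside, world axes, zero at the start; "torque": the same for the moment, N m; "width": finger opening in m; "grip_force": force on a finger pad.
Only numpy, scipy, OpenCV 4.12 (cv2) and the standard library are available. Lean on these libraries where they do the work, as an engineer would, in place of code of your own. Each camera call takes 0.05 s, during which the arm holds its last target. There are 200 camera calls.

## Working session

There is one attempt and no reset: what is moved stays moved. The work goes in short steps, Python scripts to look and compute and a shell command to move; the robot and the scene stay as the last step left them, time stands still between calls to the robot, and variables do not carry over. Pictures are saved under pics/ and viewed, at most 10 in all, crops included, and the job is handed in when it is done.

```bash
mkdir -p pics; ls; python3 - <<'E'
from bench import r, optics
import cv2
for n in("top","side"):
    c=optics.camera(n); cv2.imwrite(f"pics/{n}0.png",c["pixels"][:,:,::-1]); print(n,[c[k] for k in("vfov","cx","cy","rvec","tvec")])
print(r.read_state())
E
```

```text
pics
top [55.439079257015166, 252.91139612352524, 192.0223274740167, array([ 2.14189103, -2.12115829,  0.20048739]), array([0.00221439, 0.50489939, 1.0694237 ])]
side [51.01609136183822, 258.4224196773115, 189.06189391453535, array([ 2.20632627, -0.54369007,  0.25129854]), array([-0.43852888,  0.23729439,  1.1811984 ])]
{'time': 0.1, 'joint_positions': array([-1.2775995 ,  0.3327917 , -0.06469222,  1.46085675,  0.02157965,
        1.34988301, -0.08851703]), 'joint_vel': array([-0.0010278 , -0.00259519,  0.00037106, -0.00117776,  0.00073066,
       -0.00077851, -0.0021961 ]), 'joint_torque': array([ 6.12784079e-04, -6.24540424e+01,  2.41277518e-02, -3.90717065e+01,
       -6.15794957e-02,  3.65407777e-02,  5.77445667e-05]), 'ee_pos': array([0.19400843, 0.59378538, 0.23584434]), 'eef_rot': array([ 1.57247852e-01,  9.87558973e-01, -6.17231421e-04, -7.86933194e-05]), 'ft_force': array([-0.27249766, -0.45285059,  0.27016991]), 'torque': array([-0.01135071,  0.00254524,  0.03548712]), 'grip_force': 0.0, 'width': 0.08655186481512876}
```

View pics/top0.png

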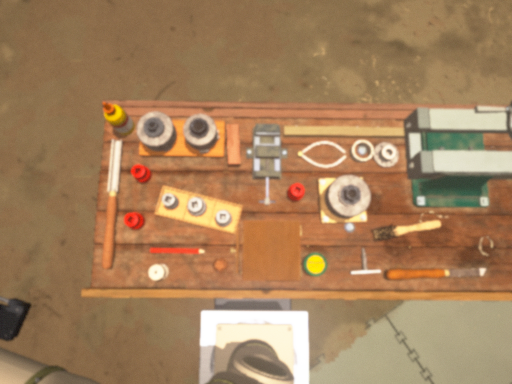

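View pics/side0.png

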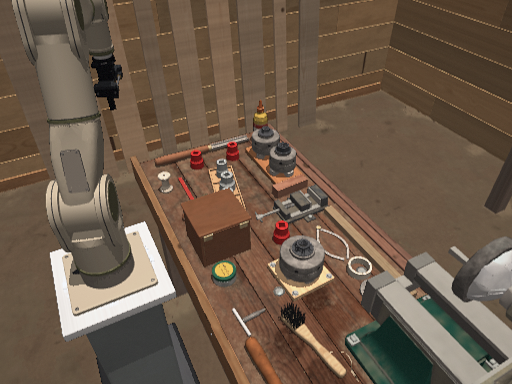

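```bash
cat > h.py <<'E'
import numpy as np, cv2
from bench import r, optics
from scipy.spatial.transform import Rotation as R
def cam(n):
    c=optics.camera(n); c["M"]=cv2.Rodrigues(np.array(c["rvec"]))[0]; c["t"]=np.array(c["tvec"]); c["f"]=192/np.tan(np.radians(c["vfov"]/2)); return c
def ray(c,u,v,z):
    d=c["M"].T@np.array([(u-c["cx"])/c["f"],(v-c["cy"])/c["f"],1]); o=-c["M"].T@c["t"]
    return o+d*(z-o[2])/d[2]
def proj(c,p):
    q=c["M"]@np.array(p)+c["t"]; return np.array([q[0]/q[2]*c["f"]+c["cx"],q[1]/q[2]*c["f"]+c["cy"]])
def crop(c,u,v,w,h,k):
    return cv2.resize(np.ascontiguousarray(c["pixels"][v:v+h,u:u+w,::-1]),None,fx=k,fy=k,interpolation=cv2.INTER_CUBIC)
E
python3 - <<'E'
from h import *
t=cam("top"); s=cam("side")
a=crop(t,145,180,100,60,4); b=crop(t,315,170,60,60,6); c=crop(s,205,150,50,60,6); d=crop(s,265,220,75,80,4)
im=np.zeros((600,760,3),np.uint8)
for x,y,i in((0,0,a),(400,0,b),(0,240,c),(400,370,crop(s,270,228,75,55,4))): im[y:y+i.shape[0],x:x+i.shape[1]]=i
cv2.imwrite("pics/c1.png",im)
print("chuck",ray(t,348,196,.12),"tray",[ray(t,u,v,.07).round(3) for u,v in((171,201),(196,205),(223,217))])
print("o",-t["M"].T@t["t"],-s["M"].T@s["t"])
E
```

```text
chuck [ 0.48269596 -0.26286026  0.12      ] tray [array([0.471, 0.25 , 0.07 ]), array([0.46 , 0.175, 0.07 ]), array([0.425, 0.095, 0.07 ])]
o [0.30628567 0.01565065 1.14216439] [ 0.03964899 -0.8789693   0.93256999]
```

View pics/c1.png

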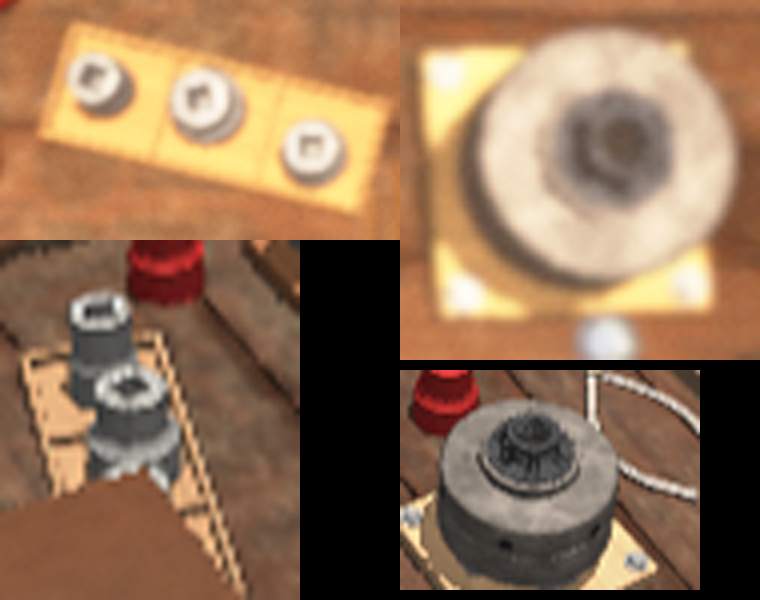

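```bash
python3 - <<'E'
from h import *
t=cam("top"); s=cam("side")
def st(i):
    i=i.astype(float); lo,hi=np.percentile(i,1),np.percentile(i,97); return np.clip((i-lo)/(hi-lo)*255,0,255).astype(np.uint8)
b=st(crop(t,336,180,30,28,13)); d=st(crop(s,286,230,34,28,11)); e=st(crop(t,160,190,75,40,5))
im=np.zeros((600,780,3),np.uint8)
for x,y,i in((0,0,b),(400,0,d),(0,370,e)): im[y:y+i.shape[0],x:x+i.shape[1]]=i[:600-y]
cv2.imwrite("pics/c2.png",im)
# chuck predicted outlines: project candidate centre for both views
for p in ([.4827,-.2629],): print(proj(t,[*p,.114]),proj(s,[*p,.114]),proj(t,[*p,.132]),proj(s,[*p,.132]))
E
```

```text
[347.45704657 196.34974647] [298.87906783 245.29848316] [349.14677174 195.28464177] [299.27883451 240.75470702]
```

View pics/c2.png

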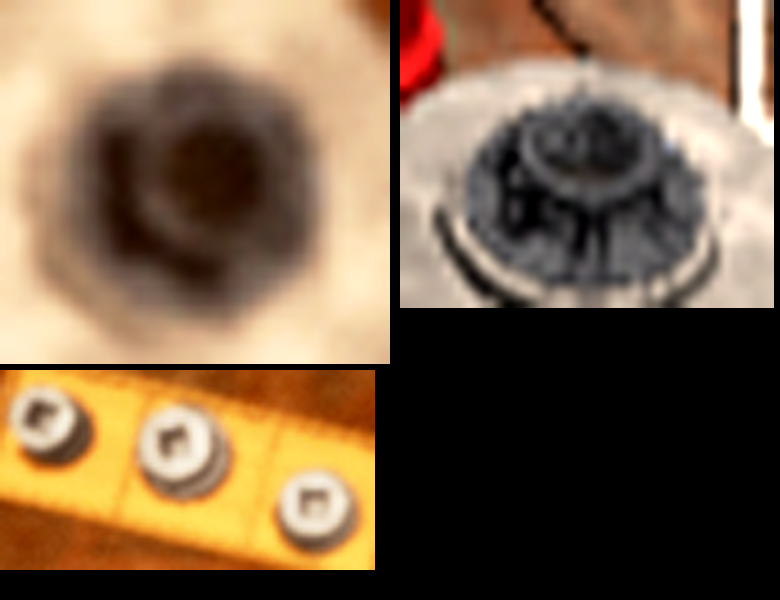

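```bash
python3 - <<'E'
from h import *
t=cam("top"); s=cam("side")
P={}
for n,c,u,v in(("t",t,351.8,192.6),("s",s,302.8,242.2)): P[n]=ray(c,u,v,.132); print(n,"hextop",P[n])
for n,c,u,v in(("t",t,350.7,194.1),("s",s,302.3,246.8)): print(n,"flange",ray(c,u,v,.114))
c0=(P["t"]+P["s"])/2
rows=[]
for z in(.132,.114):
    row=[]
    for c in(t,s):
        g=np.arange(-35,35,.2)/1000; # up=+x, left=+y
        m=np.array([[proj(c,[c0[0]-a,c0[1]-b,z]) for b in g] for a in g],np.float32)
        i=cv2.remap(c["pixels"][:,:,::-1].copy(),m[...,0],m[...,1],cv2.INTER_CUBIC).astype(float)
        q=i[100:250,100:250]; lo,hi=np.percentile(i,1),np.percentile(q,95); i=np.clip((i-lo)/(hi-lo)*255,0,255).astype(np.uint8)
        for rr in(15,18,20.5): cv2.circle(i,(175,175),int(rr*5),(0,255,0) if rr==18 else (0,0,255),1) if z==.132 and 0 else None
        for k in range(5,70,5): cv2.line(i,(k*5,0),(k*5,8 if k%10 else 16),(0,255,255),1); cv2.line(i,(0,k*5),(8 if k%10 else 16,k*5),(0,255,255),1)
        row.append(cv2.resize(i,(300,300)))
    rows.append(np.hstack(row))
cv2.imwrite("pics/c3.png",np.vstack(rows)); print(c0)
E
```

```text
t hextop [ 0.49045242 -0.27068263  0.132     ]
s hextop [ 0.48826992 -0.27182515  0.132     ]
t flange [ 0.48933418 -0.27245422  0.114     ]
s flange [ 0.48801457 -0.27191392  0.114     ]
[ 0.48936117 -0.27125389  0.132     ]
```

View pics/c3.png

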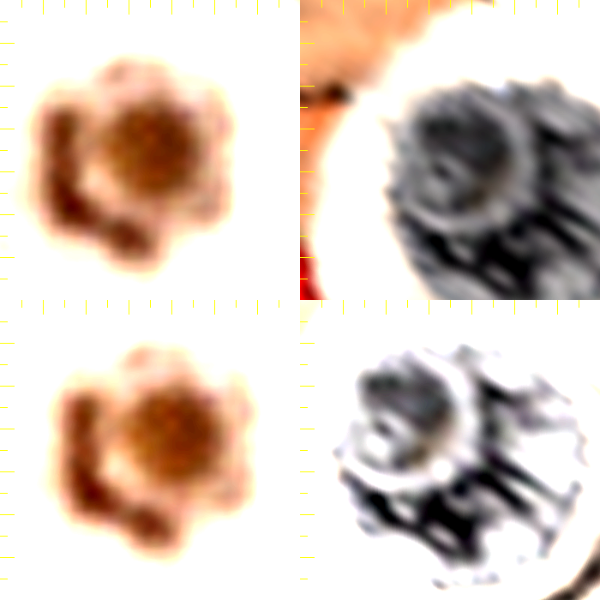

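```bash
python3 - <<'E'
from h import *
t=cam("top"); s=cam("side")
def tri(a,b):
    A=[];B=[]
    for c,(u,v) in((t,a),(s,b)):
        o=-c["M"].T@c["t"]; d=ray(c,u,v,0)-o; d/=np.linalg.norm(d); Q=np.eye(3)-np.outer(d,d); A.append(Q);B.append(Q@o)
    return np.linalg.solve(sum(A),sum(B))
print("chest",tri((300,221),(250,222)),tri((243,221),(216,192)))
i=t["pixels"].astype(int)
k=8; q=cv2.resize(t["pixels"][180:240,150:240],None,fx=k,fy=k,interpolation=cv2.INTER_CUBIC)
h=cv2.cvtColor(q,cv2.COLOR_RGB2HSV); m=((h[...,1]<70)&(h[...,2]>150)).astype(np.uint8)
for c in cv2.findContours(m,cv2.RETR_EXTERNAL,cv2.CHAIN_APPROX_NONE)[0]:
    if cv2.contourArea(c)<2000: continue
    (u,v),(a,b),_=cv2.fitEllipse(c); u=u/k+150-.44; v=v/k+180-.44
    p=ray(t,u,v,.07); print("sock",u,v,p.round(4),"dia",a/k*(1.142-.07)/t["f"],b/k*(1.142-.07)/t["f"],proj(s,p))
h=cv2.cvtColor(t["pixels"],cv2.COLOR_RGB2HSV); 
# board outline
m=cv2.inRange(h[165:230,310:378],(15,60,130),(35,255,255)); print(m.sum()/255)
pts=cv2.findNonZero(m); (u,v),wh,an=cv2.minAreaRect(pts); print("board",u+310,v+165,wh,an,ray(t,u+310,v+165,.018))
E
```

```text
chest [ 0.40681915 -0.12417726  0.11877406] [0.38824357 0.0400669  0.12244104]
sock 222.86158996582031 217.07705169677735 [0.4245 0.0951 0.07  ] dia 0.0416997176194871 0.04503269149490032 [226.7202229  190.16082688]
sock 196.1366944885254 205.62911849975586 [0.4577 0.1749 0.07  ] dia 0.048730718769164426 0.05327496028534585 [226.07355933 174.5932012 ]
sock 168.53977256774903 199.37881523132324 [0.4756 0.2572 0.07  ] dia 0.03712919601888156 0.04073064755012939 [221.3863388 161.1880754]
790.0
board 342.5103759765625 193.25958824157715 (58.67308807373047, 52.71784591674805) 87.70938873291016 [ 0.50882816 -0.27374336  0.018     ]
```

```bash
cat > go.py <<'E'
import sys; from h import *
# usage: go.py x y z yaw(deg azimuth of tool y)
x,y,z,a=map(float,sys.argv[1:5]); S=r.read_state(); T=R.from_quat(S["eef_rot"])
a=np.radians(a); ty=np.array([np.cos(a),np.sin(a),0]); tz=np.array([0,0,-1]); G=R.from_matrix(np.c_[np.cross(ty,tz),ty,tz])
ee=T.as_matrix(); print("t",S["time"],"pos",S["ee_pos"].round(4),"yaw",np.degrees(np.arctan2(ee[1,1],ee[0,1])).round(2),"F",S["ft_force"].round(2),"M",S["torque"].round(3),"w",round(S["width"],4),"j7",S["joint_positions"][6].round(2))
print("row",(T.inv().apply(np.array([x,y,z])-S["ee_pos"])/.3).round(4),((T.inv()*G).as_rotvec()/np.radians(120)).round(4))
E
python3 go.py .4245 .0951 .16 -15
```

```text
t 0.5 pos [0.1941 0.5941 0.2366] yaw 71.91 F [0.48 1.08 0.21] M [ 0.025 -0.024 -0.081] w 0.0869 j7 -0.09
row [-1.2467 -1.3426  0.2551] [-0.     -0.      0.7242]
```

```bash
q='[-1,-0.95,-0.95,0.05,0,0,0.7242]'; python3 -m pendant '[[-1,-0.95,-1,0.05,0,0,0.7242],[-1,-0.95,-1,0.05,0,0,0.7242],[-1,-0.95,-1,0.05,0,0,0.7242],[-1,-0.95,-1,0.05,0,0,0.7242],[-1,-0.95,-1,0.05,0,0,0.7242],[-1,-0.95,-1,0.05,0,0,0.7242],[-1,-0.95,-1,0.05,0,0,0.7242],[-1,-0.95,-1,0.05,0,0,0.7242]]' 30; python3 go.py .4245 .0951 .15 -15
```

```text
time: 1.5
ee_pos: [0.3731, 0.2176, 0.2218]
eef_rot: [0.792, 0.611, 0.0, -0.0]
ft_force: [-1.0, 0.1, 0.1]
width: 0.0871
grip_force: 0.0
t 1.5 pos [0.3731 0.2176 0.2218] yaw -14.69 F [-0.96  0.1   0.08] M [0.034 0.098 0.038] w 0.0871 j7 -0.92
row [-0.3518  0.2692  0.2391] [ 0.0001 -0.0004  0.0026]
```

```bash
python3 -m pendant '[[-1,-0.18,0.135,0.1,0,0,0],[-1,-0.352,0.269,0.239,0,0,0],[-1,-0.352,0.269,0.239,0,0,0],[-1,-0.352,0.269,0.4,0,0,0],[-1,-0.352,0.269,0.54,0,0,0],[-1,-0.352,0.269,0.54,0,0,0]]'; python3 go.py .4245 .0951 .06 -15
python3 - <<'E'
from h import *
t=cam("top"); s=cam("side")
im=np.zeros((560,780,3),np.uint8); a=crop(t,165,160,130,90,6); im[:540,:780]=a; cv2.imwrite("pics/g1.png",im)
E
```

```text
time: 2.25
ee_pos: [0.4226, 0.0975, 0.0577]
eef_rot: [0.788, 0.615, -0.003, -0.0]
ft_force: [-0.3, 0.4, 0.1]
width: 0.0868
grip_force: 0.0
t 2.25 pos [0.4226 0.0975 0.0577] yaw -14.05 F [-0.29  0.38  0.07] M [-0.054  0.044  0.048] w 0.0868 j7 -0.52
row [-0.0064  0.008  -0.0076] [-0.0018  0.0018  0.0079]
```

View pics/g1.png

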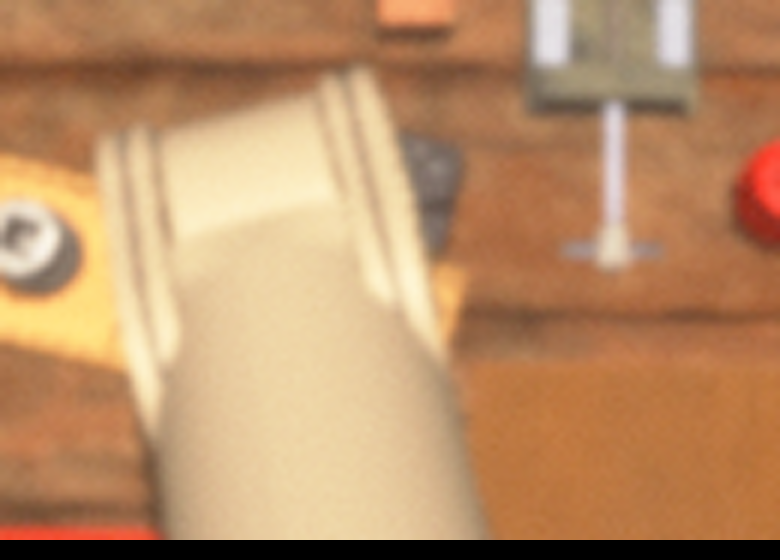

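The wrist hides the socket in the top view, with no contact so far. I'll settle and close.

```bash
python3 -m pendant '[[-1,0,0,0,0,0,0],[-1,0,0,0,0,0,0],[1,0,0,0,0,0,0],[1,0,0,0,0,0,0],[1,0,0,0,0,0,0],[1,0,0,0,0,0,0]]' 40; python3 go.py .4245 .0951 .06 -15
```

```text
time: 3.1
ee_pos: [0.4245, 0.0984, 0.0595]
eef_rot: [0.788, 0.615, -0.0, -0.0]
ft_force: [-0.2, -0.3, 0.6]
width: 0.055
grip_force: 0.0
t 3.1 pos [0.4245 0.0984 0.0595] yaw -14.04 F [-0.15 -0.3   0.62] M [-0.085  0.072 -0.026] w 0.055 j7 -0.52
row [-0.0107  0.0027 -0.0016] [-0.     0.     0.008]
```

```bash
python3 -m pendant '[[0,-0.01,0,0,0,0,0],[0,-0.01,0,0,0,0,0],[1,-0.01,0,0,0,0,0],[1,-0.01,0,0,0,0,0],[1,-0.01,0,0,0,0,0],[1,-0.01,0,0,0,0,0],[1,-0.01,0,0,0,0,0]]' 40; python3 go.py .489 -.2715 .235 -15
```

```text
time: 3.98
ee_pos: [0.4241, 0.0955, 0.0597]
eef_rot: [0.788, 0.615, 0.0, 0.0]
ft_force: [2.7, -1.1, 2.0]
width: 0.0391
grip_force: 40.0
t 3.975 pos [0.4241 0.0955 0.0597] yaw -14.04 F [ 2.67 -1.07  1.95] M [-0.326 -0.587  0.002] w 0.0391 j7 -0.51
row [-1.1342  0.5071 -0.5845] [ 0.0002 -0.0002  0.008 ]
```

```bash
python3 -m pendant '[[1,0,0,-0.2,0,0,0],[1,0,0,-0.4,0,0,0],[1,-0.1,0.05,-0.55,0,0,0],[1,-0.3,0.13,-0.56,0,0,0],[1,-0.5,0.22,-0.56,0,0,0],[1,-0.7,0.31,-0.56,0,0,0],[1,-0.85,0.38,-0.56,0,0,0],[1,-0.95,0.42,-0.56,0,0,0]]'; python3 go.py .489 -.2715 .20 -14
python3 - <<'E'
from h import *
s=cam("side"); cv2.imwrite("pics/h1.png",crop(s,200,110,130,100,6))
E
```

```text
time: 4.97
ee_pos: [0.4759, -0.214, 0.227]
eef_rot: [0.789, 0.614, -0.001, -0.0]
ft_force: [0.2, 0.2, -2.6]
width: 0.039
grip_force: 40.0
t 4.975 pos [ 0.4759 -0.214   0.227 ] yaw -14.18 F [ 0.16  0.18 -2.56] M [-0.037  0.067  0.002] w 0.039 j7 0.19
row [-0.175   0.0892  0.0898] [-0.0007  0.0002 -0.0015]
```

View pics/h1.png

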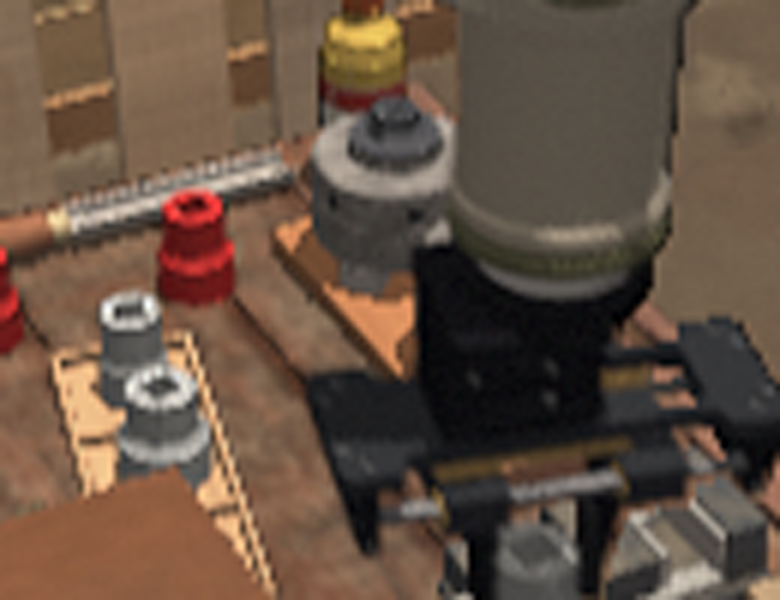

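The picked socket (36, weight 2.6 N) is held, lower right near (530,560) in the crop; the others still stand in the tray. Next I'll go over the hex.

```bash
python3 -m pendant '[[1,-0.05,0.03,0.02,0,0,0],[1,-0.1,0.06,0.04,0,0,0],[1,-0.128,0.073,0.06,0,0,0],[1,-0.128,0.073,0.06,0,0,0],[1,-0.128,0.073,0.06,0,0,0]]'; python3 go.py .489 -.2715 .19 -14
```

```text
time: 5.65
ee_pos: [0.4887, -0.2534, 0.2095]
eef_rot: [0.788, 0.616, 0.0, -0.0]
ft_force: [-0.5, 0.4, -2.3]
width: 0.039
grip_force: 40.0
t 5.65 pos [ 0.4887 -0.2534  0.2095] yaw -14.01 F [-0.47  0.44 -2.25] M [-0.106  0.071 -0.008] w 0.039 j7 0.33
row [-0.0585  0.0155  0.0649] [-0.0002 -0.0003 -0.0001]
```

```bash
python3 -m pendant '[[1,-0.03,0.008,0.03,0,0,0],[1,-0.0585,0.0155,0.05,0,0,0],[1,-0.0585,0.0155,0.05,0,0,0],[1,-0.0585,0.0155,0.05,0,0,0]]'; python3 go.py .489 -.2715 .188 -14
python3 - <<'E'
from h import *
s=cam("side"); cv2.imwrite("pics/h2.png",crop(s,250,190,100,75,8))
S=r.read_state(); p=S["ee_pos"]
for z in(.114,.132,p[2]-.0537): print(z,(proj(s,[.489,-.2715,z])-[250,190])*8+4)
E
```

```text
time: 6.15
ee_pos: [0.4891, -0.2723, 0.1945]
eef_rot: [0.788, 0.615, -0.0, -0.0]
ft_force: [-0.1, 0.2, -3.0]
width: 0.0392
grip_force: 40.0
t 6.15 pos [ 0.4891 -0.2723  0.1945] yaw -14.06 F [-0.06  0.15 -3.02] M [-0.101  0.033  0.037] w 0.0392 j7 0.38
row [ 0.0027 -0.0008  0.0216] [-0.0001 -0.     -0.0005]
0.114 [424.19896468 456.59014736]
0.132 [427.71558895 420.22511377]
0.14091120194733228 [429.48415807 401.93653059]
```

View pics/h2.png

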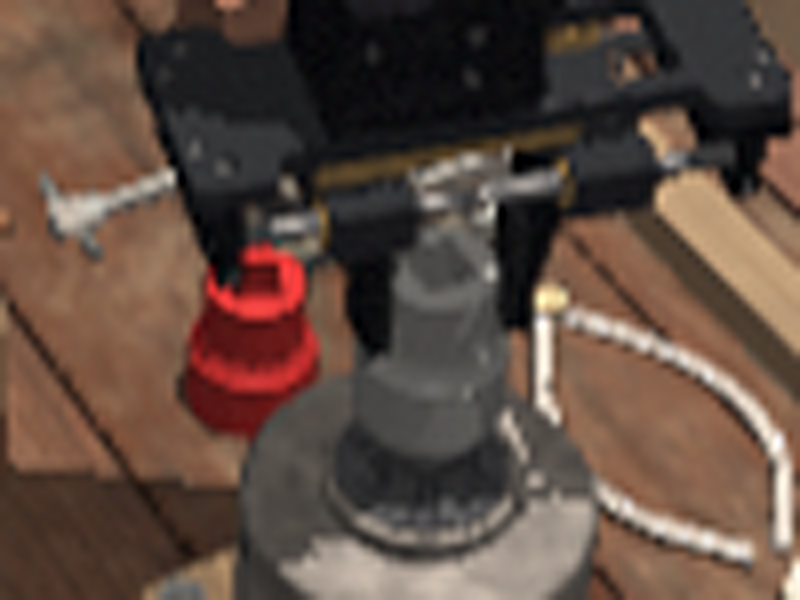

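The socket mouth (centre ~(428,400)) sits over the flange (centre ~(422,480)), and the alignment is good. I'll lower it gently.

```bash
python3 -m pendant '[[1,0.001,0,0.015,0,0,0],[1,0.001,0,0.03,0,0,0],[1,0.001,0,0.038,0,0,0],[1,0.001,0,0.045,0,0,0],[1,0.001,0,0.045,0,0,0]]'; python3 go.py .489 -.2715 .1677 -14
```

```text
time: 6.82
ee_pos: [0.4891, -0.2726, 0.182]
eef_rot: [0.788, 0.615, 0.0, 0.0]
ft_force: [-3.6, 0.2, 8.6]
width: 0.0387
grip_force: 40.0
t 6.825 pos [ 0.4891 -0.2726  0.182 ] yaw -14.07 F [-3.62  0.17  8.61] M [-0.086  1.218 -0.059] w 0.0387 j7 0.39
row [ 0.0035 -0.0014  0.0476] [ 0.0003  0.0001 -0.0006]
```

```bash
python3 -m pendant '[[1,0,-0.003,0.002,0,0,0.04],[1,0,-0.003,0.002,0,0,0.08],[1,0,-0.003,0.002,0,0,0.12],[1,0,-0.003,0.002,0,0,0.12]]' 60; python3 go.py .489 -.2715 .1677 -14
```

```text
time: 7.32
ee_pos: [0.488, -0.2727, 0.1808]
eef_rot: [0.859, 0.512, -0.0, 0.0]
ft_force: [-3.5, -2.8, 4.4]
width: 0.0387
grip_force: 60.0
t 7.325 pos [ 0.488  -0.2727  0.1808] yaw -28.46 F [-3.45 -2.75  4.43] M [-0.84   0.921 -0.083] w 0.0387 j7 0.16
row [0.005  0.001  0.0437] [ 0.0002  0.0005 -0.1205]
```

```bash
python3 -m pendant '[[1,0,0,0.004,0,0,0.04],[1,0,0,0.005,0,0,0.08],[1,0,0,0.006,0,0,0.12],[1,0,0,0.006,0,0,0.12]]'; python3 go.py .489 -.2715 .1677 -14
```

```text
time: 7.82
ee_pos: [0.4878, -0.272, 0.1783]
eef_rot: [0.916, 0.401, -0.001, -0.0]
ft_force: [-2.8, -3.5, -1.9]
width: 0.0389
grip_force: 60.0
t 7.825 pos [ 0.4878 -0.272   0.1783] yaw -42.73 F [-2.79 -3.49 -1.89] M [-0.898  0.699 -0.045] w 0.0389 j7 -0.07
row [0.004  0.0017 0.0352] [-0.0003  0.0004 -0.2394]
```

```bash
python3 -m pendant '[[1,0,0,0.01,0,0,0],[1,0,0,0.02,0,0,0],[1,0,0,0.03,0,0,0],[1,0,0,0.033,0,0,0],[1,0,0,0.033,0,0,0]]'; python3 go.py .489 -.2715 .1677 -43
```

```text
time: 8.45
ee_pos: [0.4878, -0.272, 0.1683]
eef_rot: [0.916, 0.4, -0.0, -0.0]
ft_force: [-3.7, -2.6, -0.9]
width: 0.039
grip_force: 60.0
t 8.45 pos [ 0.4878 -0.272   0.1683] yaw -42.81 F [-3.68 -2.59 -0.94] M [-1.011e+00  1.213e+00 -1.000e-03] w 0.039 j7 -0.06
row [0.004  0.0019 0.0021] [-0.0003  0.0003  0.0016]
```

```bash
python3 -m pendant '[[1,0,0,0.002,0,0,0],[1,0,0,0.005,0,0,0],[1,0,0,0.005,0,0,0]]'; python3 go.py .4875 -.272 .1677 -43;  python3 -m pendant '[[1,0,0,0,0,0,0.02],[1,0,0,0,0,0,0.04],[1,0,0,0,0,0,0.06],[1,0,0,0,0,0,0.06]]'; python3 go.py .4875 -.272 .1677 -43
```

```text
time: 8.82
ee_pos: [0.4877, -0.2724, 0.1678]
eef_rot: [0.916, 0.4, -0.0, -0.0]
ft_force: [-8.0, -2.1, 8.8]
width: 0.0393
grip_force: 60.0
t 8.825 pos [ 0.4877 -0.2724  0.1678] yaw -42.83 F [-8.05 -2.14  8.82] M [-0.409  2.139  0.058] w 0.0393 j7 -0.06
row [ 0.0007 -0.0013  0.0002] [-0.0002  0.0001  0.0014]
time: 9.32
ee_pos: [0.4872, -0.2728, 0.1678]
eef_rot: [0.94, 0.341, -0.001, -0.0]
ft_force: [-10.7, -4.2, 11.2]
width: 0.0394
grip_force: 60.0
t 9.325 pos [ 0.4872 -0.2728  0.1678] yaw -50.08 F [-10.74  -4.17  11.24] M [-0.634  2.629  0.27 ] w 0.0394 j7 -0.18
row [ 0.0025 -0.0015  0.0004] [-0.0003  0.0005 -0.059 ]
```

```bash
python3 -m pendant '[[1,-0.003,-0.001,0,0,0,0],[1,-0.003,-0.001,0,0,0,0]]'; python3 go.py .4875 -.272 .1677 -50;  python3 -m pendant '[[1,0,0,0,0,0,0.02],[1,0,0,0,0,0,0.04],[1,0,0,0,0,0,0.06],[1,0,0,0,0,0,0.06]]'; python3 go.py .4875 -.272 .1677 -50
```

```text
time: 9.57
ee_pos: [0.487, -0.2729, 0.1678]
eef_rot: [0.94, 0.342, -0.0, 0.0]
ft_force: [-7.6, -3.3, 7.6]
width: 0.0386
grip_force: 60.0
t 9.575 pos [ 0.487  -0.2729  0.1678] yaw -50.02 F [-7.55 -3.33  7.61] M [-0.697  1.914  0.232] w 0.0386 j7 -0.17
row [ 0.0031 -0.0013  0.0004] [ 0.0001  0.0001 -0.0002]
time: 10.07
ee_pos: [0.4873, -0.2723, 0.1678]
eef_rot: [0.959, 0.283, -0.0, -0.0]
ft_force: [-8.4, -1.3, 10.0]
width: 0.0391
grip_force: 60.1
t 10.075 pos [ 0.4873 -0.2723  0.1678] yaw -57.1 F [-8.36 -1.27 10.02] M [-0.338  2.119  1.397] w 0.0391 j7 -0.29
row [ 0.0012 -0.0004  0.0004] [-0.0001  0.0002 -0.0592]
```

```bash
f(){ python3 go.py .4875 -.272 .1677 -50 | head -1; }
python3 -m pendant '[[1,0,0,0,0,0,-0.05],[1,0,0,0,0,0,-0.1],[1,0,0,0,0,0,-0.1]]' >/dev/null; f
python3 -m pendant '[[1,0,0,0,0,0,-0.025],[1,0,0,0,0,0,-0.025]]'>/dev/null; f
python3 -m pendant '[[1,0,0,0,0,0,-0.025],[1,0,0,0,0,0,-0.025]]'>/dev/null; f
python3 -m pendant '[[1,0,0,0,0,0,-0.025],[1,0,0,0,0,0,-0.025]]'>/dev/null; f
python3 -m pendant '[[1,0,0,0,0,0,-0.025],[1,0,0,0,0,0,-0.025]]'>/dev/null; f
```

```text
t 10.45 pos [ 0.4873 -0.2726  0.1678] yaw -45.13 F [-5.2  -2.29  7.16] M [-0.513  1.579  0.204] w 0.0393 j7 -0.1
t 10.7 pos [ 0.4874 -0.2727  0.1678] yaw -42.18 F [-5.56 -2.88  6.66] M [-0.686  1.502 -0.006] w 0.0388 j7 -0.05
t 10.95 pos [ 0.4875 -0.2728  0.1679] yaw -39.19 F [-5.4  -2.63  5.97] M [-0.702  1.435  0.009] w 0.0384 j7 -0.0
t 11.2 pos [ 0.4876 -0.2728  0.1679] yaw -36.18 F [-5.3  -4.37  5.36] M [-0.777  1.318  0.   ] w 0.0392 j7 0.04
t 11.45 pos [ 0.4876 -0.2729  0.1679] yaw -33.19 F [-3.95 -3.41  5.85] M [-0.837  1.201 -0.078] w 0.0387 j7 0.09
```

```bash
f(){ python3 go.py .4875 -.272 .1677 -50 | head -1; }
for i in 1; do python3 -m pendant '[[1,0,0,0,0,0,-0.025],[1,0,0,0,0,0,-0.025]]'>/dev/null; f
python3 -m pendant '[[1,0,0,0,0,0,-0.025],[1,0,0,0,0,0,-0.025]]'>/dev/null; f
python3 -m pendant '[[1,0,0,0,0,0,-0.025],[1,0,0,0,0,0,-0.025]]'>/dev/null; f
python3 -m pendant '[[1,0,0,0,0,0,-0.025],[1,0,0,0,0,0,-0.025]]'>/dev/null; f
python3 -m pendant '[[1,0,0,0,0,0,-0.025],[1,0,0,0,0,0,-0.025]]'>/dev/null; f; done
```

```text
t 11.7 pos [ 0.4876 -0.2729  0.1679] yaw -30.19 F [-4.5  -2.95  4.79] M [-0.905  1.12  -0.005] w 0.0388 j7 0.14
t 11.95 pos [ 0.4877 -0.273   0.1679] yaw -27.19 F [-3.6  -4.31  4.79] M [-0.994  1.032 -0.062] w 0.0389 j7 0.19
t 12.2 pos [ 0.4878 -0.273   0.1679] yaw -24.19 F [-2.82 -4.93  3.92] M [-1.093  0.859 -0.033] w 0.0389 j7 0.24
t 12.45 pos [ 0.4879 -0.2731  0.1679] yaw -21.19 F [-2.22 -4.53  4.14] M [-1.107  0.811 -0.034] w 0.0388 j7 0.28
t 12.7 pos [ 0.488  -0.2731  0.1679] yaw -18.18 F [-2.73 -5.06  2.41] M [-1.21   0.678 -0.032] w 0.0391 j7 0.33
```

```bash
f(){ python3 go.py .4875 -.272 .1677 -50 | head -1; }
for i in 1; do python3 -m pendant '[[1,0,0,0,0,0,-0.03],[1,0,0,0,0,0,-0.05],[1,0,0,0,0,0,-0.05]]'>/dev/null; f
python3 -m pendant '[[1,0,0,0,0,0,-0.03],[1,0,0,0,0,0,-0.05],[1,0,0,0,0,0,-0.05]]'>/dev/null; f
python3 -m pendant '[[1,0,0,0,0,0,-0.03],[1,0,0,0,0,0,-0.05],[1,0,0,0,0,0,-0.05]]'>/dev/null; f
python3 -m pendant '[[1,0,0,0,0,0,-0.03],[1,0,0,0,0,0,-0.05],[1,0,0,0,0,0,-0.05]]'>/dev/null; f
done
```

```text
t 13.075 pos [ 0.4881 -0.2731  0.1679] yaw -12.19 F [-1.62 -5.35  2.84] M [-1.281  0.526 -0.07 ] w 0.0388 j7 0.43
t 13.45 pos [ 0.4882 -0.2732  0.1679] yaw -6.19 F [-0.35 -6.44  1.19] M [-1.421  0.286 -0.053] w 0.0387 j7 0.53
t 13.825 pos [ 0.4884 -0.2732  0.1679] yaw -0.18 F [ 0.51 -6.81 -0.2 ] M [-1.471  0.041 -0.111] w 0.0384 j7 0.63
t 14.2 pos [ 0.4886 -0.2732  0.1679] yaw 5.82 F [ 0.81 -5.81 -0.17] M [-1.594 -0.159 -0.047] w 0.0387 j7 0.72
```

```bash
f(){ python3 go.py .4875 -.272 .1677 -50 | head -1; }
python3 -m pendant '[[1,0,0,0,0,0,0.04]]'>/dev/null; f
python3 -m pendant '[[1,0,0,0,0,0,0]]'>/dev/null; f
python3 -m pendant '[[1,0,0,0,0,0,-0.04]]'>/dev/null; f
python3 -m pendant '[[1,0,0,0,0,0,-0.02]]'>/dev/null; f
```

```text
t 14.325 pos [ 0.4884 -0.2732  0.1679] yaw 0.93 F [ 0.87 -6.27  0.93] M [-1.494  0.195  0.265] w 0.039 j7 0.64
t 14.45 pos [ 0.4884 -0.2732  0.1679] yaw 0.93 F [ 0.16 -5.5   1.09] M [-1.539  0.048 -0.117] w 0.0389 j7 0.64
t 14.575 pos [ 0.4886 -0.2732  0.1679] yaw 5.86 F [ 1.72 -5.64 -0.4 ] M [-1.587 -0.266 -0.271] w 0.0392 j7 0.72
t 14.7 pos [ 0.4886 -0.2732  0.1679] yaw 8.29 F [ 2.18 -6.46 -0.19] M [-1.548 -0.392 -0.324] w 0.0389 j7 0.76
```

```bash
f(){ python3 go.py .4875 -.272 .1677 -50 | head -1; }
python3 -m pendant '[[1,0.008,0,0,0,0,0],[1,0.008,0,0,0,0,0]]'>/dev/null; f
python3 -m pendant '[[1,-0.016,0,0,0,0,0],[1,-0.016,0,0,0,0,0]]'>/dev/null; f
python3 -m pendant '[[1,0.008,0.008,0,0,0,0],[1,0.008,0.008,0,0,0,0]]'>/dev/null; f
python3 -m pendant '[[1,0,-0.016,0,0,0,0],[1,0,-0.016,0,0,0,0]]'>/dev/null; f
python3 -m pendant '[[1,0,0.008,0,0,0,0],[1,0,0.008,0,0,0,0]]'>/dev/null; f
```

```text
t 14.95 pos [ 0.4885 -0.2727  0.1681] yaw 8.13 F [  6.11 -14.19  -5.75] M [-3.292 -1.122  0.068] w 0.039 j7 0.76
t 15.2 pos [ 0.4888 -0.2738  0.1678] yaw 8.27 F [-0.45  0.83  5.35] M [0.092 0.421 0.145] w 0.0391 j7 0.77
t 15.45 pos [ 0.489  -0.2734  0.1677] yaw 8.14 F [-6.27 -6.37  6.05] M [-1.624  1.786  0.221] w 0.0391 j7 0.76
t 15.7 pos [ 0.4882 -0.2732  0.168 ] yaw 8.27 F [12.38 -8.3  -9.19] M [-2.027 -2.81   0.148] w 0.0388 j7 0.76
t 15.95 pos [ 0.4887 -0.2732  0.1679] yaw 8.22 F [ 1.82 -5.6  -0.04] M [-1.59  -0.36   0.204] w 0.039 j7 0.76
```

```bash
f(){ python3 go.py .4875 -.272 .1677 -50 | head -1| sed 's/.*yaw/yaw/'; }
python3 -m pendant '[[1,0,0,0,0,0,0.02]]'>/dev/null; f
python3 -m pendant '[[1,0,0,0,0,0,0.02]]'>/dev/null; f
python3 -m pendant '[[1,0,0,0,0,0,0.02]]'>/dev/null; f
python3 -m pendant '[[1,0,0,0,0,0,0.02]]'>/dev/null; f
python3 -m pendant '[[1,0,0,0,0,0,0.02]]'>/dev/null; f
python3 -m pendant '[[1,0,0,0,0,0,0.02]]'>/dev/null; f
echo ccw
python3 -m pendant '[[1,0,0,0,0,0,-0.02]]'>/dev/null; f
python3 -m pendant '[[1,0,0,0,0,0,-0.02]]'>/dev/null; f
python3 -m pendant '[[1,0,0,0,0,0,-0.02]]'>/dev/null; f
python3 -m pendant '[[1,0,0,0,0,0,-0.02]]'>/dev/null; f
python3 -m pendant '[[1,0,0,0,0,0,-0.02]]'>/dev/null; f
python3 -m pendant '[[1,0,0,0,0,0,-0.02]]'>/dev/null; f
```

```text
yaw 5.77 F [ 0.65 -5.81  0.67] M [-1.633 -0.29   0.212] w 0.0391 j7 0.72
yaw 3.33 F [ 1.45 -6.4   0.13] M [-1.611 -0.185  0.228] w 0.0389 j7 0.68
yaw 0.93 F [ 0.69 -6.2   1.37] M [-1.579 -0.157  0.223] w 0.0387 j7 0.64
yaw -1.47 F [ 0.18 -6.52  1.55] M [-1.606  0.041  0.244] w 0.0388 j7 0.6
yaw -3.88 F [-0.14 -6.36  1.68] M [-1.491  0.084  0.344] w 0.0387 j7 0.56
yaw -6.28 F [-0.72 -5.2   2.11] M [-1.564  0.187  0.203] w 0.0387 j7 0.53
ccw
yaw -3.81 F [ 0.71 -4.65  2.73] M [-1.228  0.124 -0.104] w 0.0388 j7 0.57
yaw -1.33 F [ 0.03 -4.1   3.53] M [-0.99   0.149 -0.032] w 0.0388 j7 0.61
yaw 1.08 F [-0.57 -3.38  4.03] M [-0.789  0.219 -0.037] w 0.0392 j7 0.65
yaw 3.47 F [-1.03 -4.57  4.64] M [-1.007  0.313 -0.187] w 0.0387 j7 0.68
yaw 5.86 F [ 0.13 -4.66  2.69] M [-1.174  0.005 -0.221] w 0.0387 j7 0.72
yaw 8.25 F [ 1.07 -5.69  2.17] M [-1.416 -0.165 -0.24 ] w 0.0389 j7 0.76
```

```bash
f(){ python3 go.py .4875 -.272 .1677 -50 | head -1| sed 's/.*yaw/yaw/'; }
python3 -m pendant '[[1,0,0,0,0,0,0.06],[1,0,0,0,0,0,0.12],[1,0,0,0,0,0,0.18],[1,0,0,0,0,0,0.24],[1,0,0,0,0,0,0.3],[1,0,0,0,0,0,0.36],[1,0,0,0,0,0,0.40]]'>/dev/null; f
python3 -m pendant '[[1,0,0,0,0,0,0.02]]'>/dev/null; f
python3 -m pendant '[[1,0,0,0,0,0,0.02]]'>/dev/null; f
python3 -m pendant '[[1,0,0,0,0,0,0.02]]'>/dev/null; f
python3 -m pendant '[[1,0,0,0,0,0,0.02]]'>/dev/null; f
```

```text
yaw -39.99 F [-5.35 -2.63  7.28] M [-0.631  1.461  0.236] w 0.0392 j7 -0.02
yaw -42.31 F [-5.77 -1.89  7.34] M [-0.611  1.467  0.234] w 0.0388 j7 -0.06
yaw -44.67 F [-4.89 -2.62  9.12] M [-0.53   1.525  0.259] w 0.0386 j7 -0.09
yaw -47.06 F [-5.45 -2.27  8.51] M [-0.49   1.643  0.279] w 0.0388 j7 -0.13
yaw -49.47 F [-6.05 -1.52  9.38] M [-0.326  1.676  0.283] w 0.039 j7 -0.17
```

```bash
f(){ python3 go.py .4875 -.272 .1677 -50 | head -1| sed 's/.*yaw/yaw/'; }
python3 -m pendant '[[1,0,0,0,0,0,0.01]]'>/dev/null; f
python3 -m pendant '[[1,0,0,0,0,0,0.01]]'>/dev/null; f
python3 -m pendant '[[1,0,0,0,0,0,0.01]]'>/dev/null; f
python3 -m pendant '[[1,0,0,0,0,0,0.01]]'>/dev/null; f
python3 -m pendant '[[1,0,0,0,0,0,0.01]]'>/dev/null; f
```

```text
yaw -50.65 F [-5.66 -2.34  9.9 ] M [-0.424  1.672  0.208] w 0.0386 j7 -0.19
yaw -51.83 F [-5.47 -1.06  9.91] M [-0.28   1.718  0.29 ] w 0.0387 j7 -0.21
yaw -53.03 F [-6.68 -1.68  8.48] M [-0.366  1.732  0.277] w 0.039 j7 -0.23
yaw -54.21 F [-5.64 -1.67  9.39] M [-0.386  1.795  0.637] w 0.0388 j7 -0.24
yaw -55.37 F [-8.06 -1.79  8.73] M [-0.4    1.862  1.061] w 0.0387 j7 -0.26
```

```bash
f(){ python3 go.py .4875 -.272 .1677 -50 | head -1| sed 's/.*yaw/yaw/'; }
python3 -m pendant '[[1,0,0,0,0,0,-0.03],[1,0,0,0,0,0,-0.06]]'>/dev/null; f
python3 -m pendant '[[1,0,0,0,0,0,-0.015]]'>/dev/null; f
python3 -m pendant '[[1,0,0,0,0,0,-0.015]]'>/dev/null; f
python3 -m pendant '[[1,0,0,0,0,0,-0.015]]'>/dev/null; f
python3 -m pendant '[[1,0,0,0,0,0,-0.015]]'>/dev/null; f
python3 -m pendant '[[1,0,0,0,0,0,-0.015]]'>/dev/null; f
python3 -m pendant '[[1,0,0,0,0,0,-0.015]]'>/dev/null; f
```

```text
yaw -48.09 F [-2.95 -1.76  6.05] M [-0.376  0.826 -0.086] w 0.0392 j7 -0.15
yaw -46.31 F [-2.4  -2.28  5.49] M [-0.441  0.865 -0.075] w 0.0391 j7 -0.12
yaw -44.55 F [-4.52 -1.06  7.12] M [-0.26   1.107 -0.233] w 0.0387 j7 -0.09
yaw -42.76 F [-3.92 -1.56  7.05] M [-0.304  1.179 -0.283] w 0.0386 j7 -0.06
yaw -40.97 F [-4.1  -1.95  7.29] M [-0.34   1.186 -0.263] w 0.0389 j7 -0.03
yaw -39.17 F [-3.72 -2.47  5.97] M [-0.443  1.195 -0.263] w 0.0389 j7 -0.01
yaw -37.38 F [-3.22 -2.56  6.16] M [-0.582  1.098 -0.267] w 0.0392 j7 0.02
```

```bash
python3 -m pendant '[[1,0,0,0.001,0,0,-0.05],[1,0,0,0.001,0,0,-0.1],[1,0,0,0.002,0,0,-0.15],[1,0,0,0.002,0,0,-0.2],[1,0,0,0.003,0,0,-0.25],[1,0,0,0.003,0,0,-0.29],[1,0,0,0.003,0,0,-0.317]]' >/dev/null;  python3 go.py .4875 -.272 .1677 0; python3 -m pendant '[[1,0,0,0.002,0,0,0],[1,0,0,0.002,0,0,0]]' ; python3 go.py .4875 -.272 .1677 0
python3 - <<'E'
from h import *
s=cam("side"); cv2.imwrite("pics/f.png",crop(s,180,130,170,150,4))
E
```

```text
t 21.325 pos [ 0.4884 -0.2731  0.1677] yaw 0.73 F [-1.86 -3.8   9.15] M [-0.942  0.671 -0.189] w 0.0388 j7 0.64
row [ 0.0038 -0.0029  0.    ] [0.0015 0.0005 0.0061]
time: 21.58
ee_pos: [0.4884, -0.2732, 0.1676]
eef_rot: [0.703, 0.711, 0.001, 0.002]
ft_force: [-2.9, -3.2, 15.7]
width: 0.039
grip_force: 60.0
t 21.575 pos [ 0.4884 -0.2732  0.1676] yaw 0.62 F [-2.85 -3.17 15.74] M [-0.732  1.349  0.02 ] w 0.039 j7 0.64
row [ 0.0041 -0.003  -0.0003] [0.0015 0.0005 0.0052]
```

View pics/f.png

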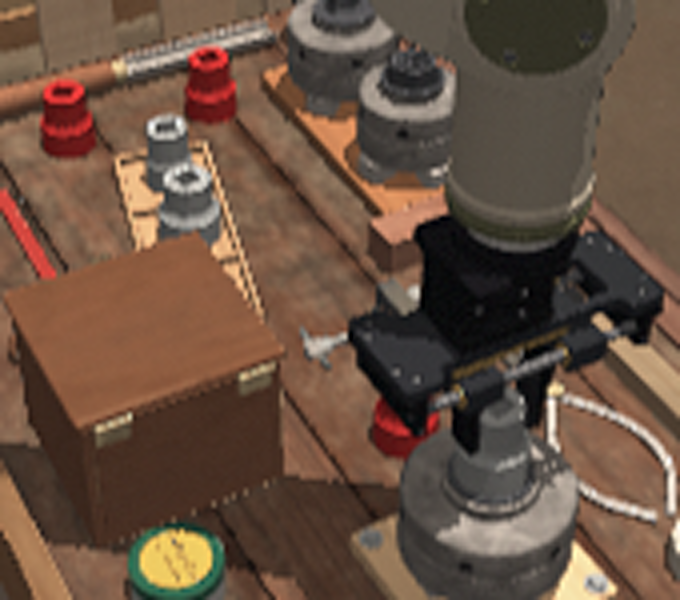

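The socket (crop ~(495,455)) sits with its rim on the flange, still gripped. The other sockets and bystanders haven't moved. I'll hand in.

```bash
python3 -c "
from bench import r
print(r.close_job())"
```

```text
the job is handed in; nothing more can be done
None
```

The 36 mm socket fits. It is fully home on the hex and still gripped, and the insert is backed out about 45° anticlockwise by wrist angle and torque (not seen directly). I made some test turns first, including turning it back to its stop. The job was handed in at about 22 s, and no verdict was returned.

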